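# Set the thermometer sleeve and take a reading off the transistor

### The job

While the pen thermometer lies in its leaning cradle, turn its clicking sleeve from where it stands to value 6 (the tick just past the double one). Then take the thermometer out, point its lens squarely at the middle of the round metal transistor on the amplifier module from about 6 cm away, and hold it steady there for two seconds. Lay it gently back, fully home in its cradle and still set to 6, without touching the amplifier or disturbing anything else.

Things in the scene. Friction and masses are not known exactly. Their poses are not given: they have to be found in the camera images.
- thermometer: Pen-shaped non-contact thermometer (loose, about 0.24 kg) in its leaning cradle. Origin: centre of the lens in its lower end face; z: up its axis from lens to sleeve, so it looks along -z; x and y square to the barrel's sides. Barrel 26 x 26 mm to z = 94 mm, scale disc 56 mm across to z = 100 mm, black knurled sleeve 38 mm across from z = 100.5 to 136.5 mm.
- disc (a point): Centre of the disc's upper face, where the sleeve begins (thermometer axes). Eight white ticks round its rim, 30 degrees apart, are values 1 to 8, clockwise as seen from the sleeve's end; value 1 lies 105 degrees anticlockwise from the +x side; value 5 is a longer double tick.
- sleeve (a joint): Turn of the sleeve on the barrel, rad, clockwise as seen from the sleeve's end: value n is (n - 1) x 0.524. End stops just past values 1 and 8. A sprung ball clicks into each value (about 0.06 N m passes it to the next); let go, it falls into the nearest. Starts at about 1, 2 or 3. White pointer on the sleeve's top and lower edge. Turning rocks the barrel up to 7 degrees in its cradle.
- sleeve_top (a point): Centre of the sleeve's top end face, on the axis, 136.5 mm from the lens. The sleeve is gripped round its sides along the axis, fingertips a few mm above the disc; pulled, it lifts the whole thermometer.
- cradle: Aluminium U-channel for the barrel on the stand, leaning 30 degrees from vertical to the stand's -x side. Origin: where the lens centre sits when home (give or take 1.5 mm); z: up the channel; x: out of its open side, forward and up. Floor of the channel at x = -14 mm, side walls 29 mm apart to x = 10 mm, then flared lips to x = 19 mm. A ledge at z = 0 carries the barrel's end.
- cradle_mouth (a point): Upper end of the channel, 80 mm up its z from the cradle's origin (cradle axes). The thermometer goes out and in here along z, or through the open side.
- stand: Fixed stand under the cradle: base plate 140 x 100 x 10 mm, origin at the centre of its underside. The cradle's origin lies 25 mm in x and 34 mm up from it.
- transistor: The only round metal can on the amplifier module, 23 mm across, 8 mm high, on a steel plate 24 x 38 mm. Origin: centre of its flat top; z: straight out of that face, leaning 35 degrees from vertical to the module's -x side. The two other transistors on the heat sink are flat square ones, 45 to 50 mm to either side.
- amp: Fixed amplifier module on a jig, not to be touched: base plate 130 x 170 x 10 mm, origin at the centre of its underside; above it a black finned heat sink 115 x 160 mm, face sloping 35 degrees, low edge at -x (45 mm high), high edge at +x (115 mm); a green board with parts up to 19 mm above the face runs along the high edge.
- multimeter: Bystander, to be left alone: multimeter, 75 x 150 x 34 mm slab with a dial; origin at its underside.
- capacitor: Bystander, to be left alone: can capacitor standing on end, 35 mm across, 50 mm tall; origin at its underside.
- screwdriver: Bystander, to be left alone: screwdriver lying down, 190 mm long, about 30 mm thick; origin at its underside.
- cleaner: Bystander, to be left alone: bottle, 52 mm across, 130 mm tall; origin at its underside.
- mug: Bystander, to be left alone: mug, 80 mm across, 90 mm tall; origin at its underside.
- parts_tray: Bystander, to be left alone: open tray, 120 x 90 x 28 mm; origin at its underside.
- pliers: Bystander, to be left alone: pliers lying flat, 165 mm long, 13 mm thick; origin at its underside.
There are look-alikes about, which are no part of the job. What is shaped like the thermometer but pink is not meant.

How it is judged:
On the way, in this order (a step that is already met when the one before it is completed fails the run):
1. the sleeve stands at value 6 with the thermometer still in its cradle (value of joint sleeve between 2.48799 and 2.74799 rad and velocity of joint sleeve between -0.3 and 0.3 rad/s and distance between thermometer and cradle below 0.015 m), for 0.3 s.
2. the thermometer, set to 6, is held steady, square (within 12.6 degrees) at the round transistor, its axis within 8 mm of the middle either way, lens 35 to 90 mm away (value of joint sleeve between 2.48799 and 2.74799 rad and x of transistor in the frame of thermometer between -0.008 and 0.008 m and y of transistor in the frame of thermometer between -0.008 and 0.008 m and z of transistor in the frame of thermometer between -0.09 and -0.035 m and angle between the z axis of thermometer and the z axis of transistor, either way round below 0.22 rad and linear speed of thermometer below 0.02 m/s and angular speed of thermometer below 0.15 rad/s), for 1.2 s.
At the end, for the whole second after the job is handed in: the thermometer rests fully home in its cradle (lens within 10 mm of the cradle's origin, axis within 0.10 rad of the channel's), released and still, with the sleeve within 0.13 rad of value 6 (2.618 rad) (value of joint sleeve between 2.48799 and 2.74799 rad and distance between thermometer and cradle below 0.01 m and angle between the z axis of thermometer and the z axis of cradle, either way round below 0.1 rad and linear speed of thermometer below 0.02 m/s); the robot touches nothing.
It fails at once if the amplifier module is touched (over 1 N) (contact force between amp and anything else above 1 N).
It fails at once if the thermometer is banged against its stand (over 60 N) (contact force between thermometer and stand above 60 N).
It fails at once if a bystander is moved more than 20 mm (distance of any of multimeter, capacitor, screwdriver, cleaner, mug, parts_tray, pliers from where it was at the start of the episode above 0.02 m).
It also fails if it takes over 72 s, if anything falls off the work surface, if the arm or the gripper's body presses on something with over 40 N, if the wrist force passes 120 N, or if a joint passes its speed limit or range.

### The arm

A 7-joint arm with a two-finger parallel gripper is mounted at the origin on the work surface. World frame = base frame: x ahead of the robot, y to its left, z up, the work surface at z = 0. Lengths are in m, angles in rad, forces in N, time in s.
With the tool pointing down it reaches from about 0.425 to 0.925 m from the base axis. Payload 6.8 kg.
Tool frame: the origin (TCP) lies between the finger pads; the fingertips stand 11 mm ahead of it and the grasp point (between the pads) lies 8 mm behind it; z points along the fingers, y is the line along which they close (so a half turn about z gives the same grasp; the last joint's range is limited). The gripper opens to 88 mm and grips with 3 to 60 N. Pads are 20 mm wide; open, the fingers measure 115 mm over their backs; the gripper's body (75 mm by 178 mm) begins 61 mm behind the grasp point.
Start: joints at [1.028, 0.477, 0.022, 1.555, -0.011, 1.109, -0.083], TCP at [0.284, -0.612, 0.234] pointing down, gripper open.
Joint ranges: [-2.96, 2.96], [-0.34, 2.1], [-1.41, 1.46], [0.24, 2.44], [-1.37, 4.51], [0.17, 1.92], [-2.96, 2.96]. Speed limits (rad/s): [2.39, 2.39, 3.14, 3.14, 3.14, 3.14, 3.14].

### API

Orientations are given as a unit quaternion [w, x, y, z].
In Python, from rig import ctrl gives the robot as it stands.
- The arm moves only by the tool play_rows, never from a script. Its argument "motion" is a list that holds one entry, the list of rows, each a list of 5 numbers: the shift along the tool's x, y, z scaled (see below), then the turn about the tool's z scaled (see below), then the opening, from -1 (shut) to 1 (fully open). In form: [[[x, y, z, roll, gripper], ...]]. A call has 1 to 8 rows; each row shifts and turns the commanded pose from where the row before left it, along the tool's axes as they then stand; what a row does not reach is not made up. The controller multiplies each number of a shift by 20 cm and each number of a turn by 4 degrees. A row lasts 1/10 s, in which the tool goes at most 50 mm and 8.59 degrees, less where a joint would pass 70% of its speed; a pose out of reach is approached as far as the arm can. A call with a number of a shift or a turn outside -1 to 1 is refused whole. A call with a gripper value outside its range is refused whole. The fingers move at their own pace and stop on an object; "force" is the grip in N (left out, the last holds). Time passes only in rows, so rows that do not move let the fingers close. It gives the time, the measured TCP pose, the force, the opening and the grip force at its end, in the units of the state.
- ctrl.state(): the state, without advancing time (a new reading comes with each control period).
- ctrl.get_image(name): name is "side" or "top"; returns a dict with "img" (400x640x3 uint8, blue, green, red), "mtx" (3x3 intrinsics, pixels), "world_to_cam" (4x4, takes a point from world to camera coordinates). Camera axes: x right, y up, looking along -z (the intrinsics and any distortion apply to the point x, -y, -z); pixel columns grow to the right and rows downward; lengths in m; the calibration is good to about 2 mm. A picture is of the moment at which its call begins. There is no depth.
- ctrl.sign_off(): hands the job in; it is judged then, once.
The state is a dict: "time_s": time; "qpos": joint angles; "joint_velocities": joint speeds; "joint_efforts": joint torques, N m; "ee_pos": TCP position; "tool_rot": TCP orientation; "contact_force": force on the tool from outside, world axes, zero at the start; "wrist_torque": the same for the moment, N m; "gripper_width": opening from 0.0 (shut) to 1.0 (fully open); "grasp_force": force on a finger pad.
Only numpy, scipy, OpenCV 4.12 (cv2) and the standard library are available. Lean on these libraries where they do the work, as an engineer would, in place of code of your own. Each camera call takes 0.05 s, during which the arm holds its last target. There are 200 camera calls.

## Working session

There is one attempt and no reset: what is moved stays moved. The work goes in short steps, Python scripts to look and compute and a tool call to move; the robot and the scene stay as the last step left them, time stands still between calls to the robot, and variables do not carry over. Pictures are saved under pics/ and viewed, at most 10 in all, crops included, and the job is handed in when it is done.

Besides the shell and the picture viewer there is one more tool, called after "Call:" by a JSON object that holds its "fn" and its "kwargs". play_rows: Moves the arm, as the interface text tells. Its arguments: {"type":"object","properties":{"motion":{"type":"array"},"force":{"type":"number"}},"required":["motion"]}

```bash
ls; mkdir -p pics
python3 - <<'E'
from rig import ctrl
import cv2,numpy as np
print(ctrl.state())
for n in("side","top"):
    d=ctrl.get_image(n); cv2.imwrite(f"pics/{n}0.png",d["img"]); np.savez(f"pics/{n}0.npz",**d)
    print(n,d["mtx"],d["world_to_cam"],d.keys())
E
```

```text
pics
{'time_s': 0.0, 'qpos': array([ 1.02789456,  0.47777733,  0.02231659,  1.55643894, -0.01151511,
        1.1092944 , -0.0830992 ]), 'joint_velocities': array([ 8.29207013e-04,  7.05369786e-06, -2.80417368e-04,  6.08742406e-05,
        1.39665297e-04, -1.93420563e-03,  6.30644692e-04]), 'joint_efforts': array([ 3.61732409e-04, -5.82860398e+01,  1.53447479e+00, -2.72608280e+01,
       -5.42937010e-02,  1.68243988e-02,  1.56521687e-04]), 'ee_pos': array([ 0.28409088, -0.61166554,  0.2327018 ]), 'tool_rot': array([-8.60915635e-04,  9.76457044e-01,  2.15710082e-01, -2.45564946e-04]), 'contact_force': array([ 0.59445518, -0.11785135,  0.70047164]), 'wrist_torque': array([-0.03413988,  0.04764578, -0.02101269]), 'grasp_force': 0.0, 'gripper_width': 1.002189579447374}
side [[386.14687041   0.         320.69275153]
 [  0.         386.14687041 206.31006682]
 [  0.           0.           1.        ]] [[-0.87900505 -0.47657345 -0.01509564  0.45706678]
 [ 0.34616775 -0.65961318  0.66714192 -0.26139281]
 [-0.32789941  0.58119549  0.74477767 -0.76424255]
 [ 0.          0.          0.          1.        ]] dict_keys(['img', 'mtx', 'world_to_cam'])
top [[368.93162932   0.         318.18862376]
 [  0.         368.93162932 198.47599043]
 [  0.           0.           1.        ]] [[ 0.01004679 -0.99963356  0.02513595 -0.05482178]
 [ 0.9898677   0.01350289  0.14134924 -0.53277537]
 [-0.14163685  0.02346116  0.98964063 -1.0554516 ]
 [ 0.          0.          0.          1.        ]] dict_keys(['img', 'mtx', 'world_to_cam'])
```

View pics/side0.png

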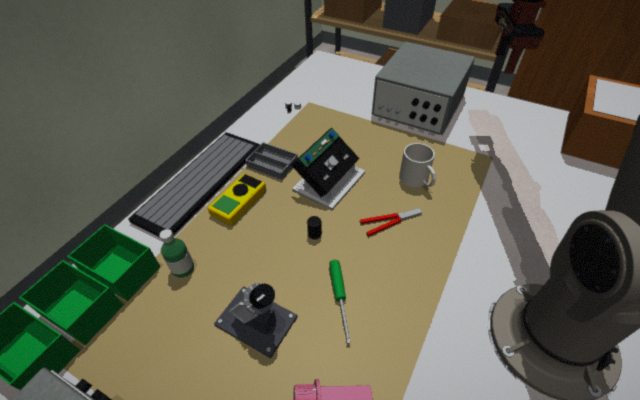

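View pics/top0.png

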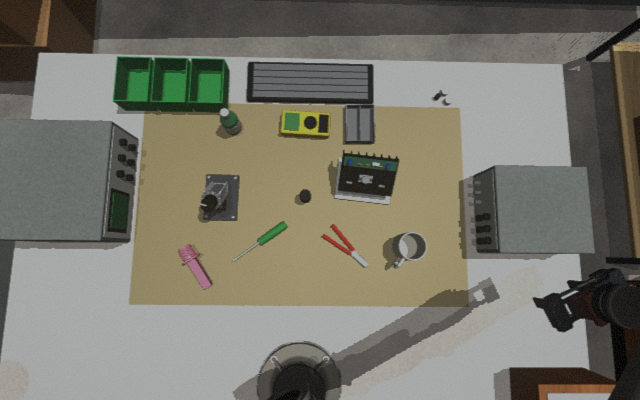

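The thermometer (black sleeve) sits on its stand at side (262,297) / top (209,200). The pink look-alike at top (195,265) is not meant. The amp is at top (366,178), and its metal can is near side (333,160). I'll confirm both in one enlarged composite.

```bash
cat > h.py <<'E'
import numpy as np, cv2
from scipy.spatial.transform import Rotation as R
cams={n:dict(np.load(f"pics/{n}0.npz")) for n in("side","top")}
def proj(n,p):
    c=cams[n]; q=c["world_to_cam"]@np.r_[p,1]; v=c["mtx"]@np.array([q[0],-q[1],-q[2]]); return v[:2]/v[2]
def ray(n,uv):
    c=cams[n]; d=np.linalg.inv(c["mtx"])@np.array([*uv,1.]); W=c["world_to_cam"]; Rm=W[:3,:3]
    return -Rm.T@W[:3,3], Rm.T@np.array([d[0],-d[1],-d[2]])
def plane(n,uv,z):
    o,d=ray(n,uv); return o+d*(z-o[2])/d[2]
def tri(us,ut):
    o1,d1=ray("side",us);o2,d2=ray("top",ut)
    s=np.linalg.lstsq(np.c_[d1,-d2],o2-o1,rcond=None)[0]; a=o1+d1*s[0];b=o2+d2*s[1]
    return (a+b)/2,np.linalg.norm(a-b)
def rot(q): return R.from_quat(np.roll(q,-1)).as_matrix()
E
python3 - <<'E'
import cv2,numpy as np
s=cv2.imread("pics/side0.png");t=cv2.imread("pics/top0.png")
def c(i,u,v,w,h):return cv2.resize(i[v:v+h,u:u+w],(400,300),interpolation=cv2.INTER_CUBIC)
o=np.vstack([np.hstack([c(s,206,270,100,75),c(t,190,168,60,45) if 0 else c(t,185,165,80,60)]),np.hstack([c(s,288,125,80,60) if 0 else c(s,283,120,100,75),c(t,326,145,80,60)])])
o=np.clip(o.astype(float)*1.6,0,255).astype(np.uint8)
cv2.imwrite("pics/comp.png",o)
E
```

```text
(no output)
```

View pics/comp.png

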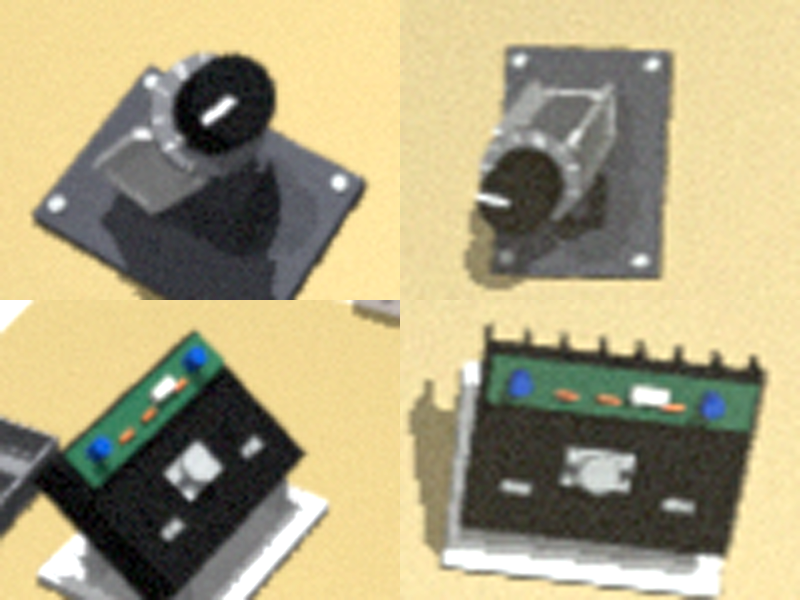

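The top-left crops show the sleeve with its white pointer to the left in the top view (world +y, slightly up), so it stands at about value 2. The lower crops show the round can at the centre of its plate (side ≈(332,161), top ≈(366,179)), with flat transistors to either side. Now I'll measure.

Run:
```python
from h import *
s=cams["side"]["img"];t=cams["top"]["img"]
def cen(img,box,f,k=0):
    u,v,w,h=box; m=f(img[v:v+h,u:u+w].astype(int)).astype(np.uint8)
    n,l,st,c=cv2.connectedComponentsWithStats(m); i=1+np.argmax(st[1:,4]); ct=cv2.findContours((l==i).astype(np.uint8),0,1)[0][0]
    e=cv2.fitEllipse(cv2.convexHull(ct)); return c[i]+[u,v],np.array(e[0])+[u,v],st[i]
dark=lambda a:a.max(2)<38
# sleeve top
for n,i,b in(("side",s,(240,278,40,34)),("top",t,(196,190,28,24))):
    print("sleeve",n,cen(i,b,dark))
bright=lambda a:a.min(2)>85
for n,i,b in(("side",s,(322,150,20,24)),("top",t,(355,172,26,18))):
    print("can",n,cen(i,b,bright)); 
u,v,w,h=(322,150,20,24);print(s[v:v+h,u:u+w].min(2))
u,v,w,h=(355,172,26,18);print(t[v:v+h,u:u+w].min(2))
# stand screws
S=np.array([(151,80),(340,182),(57,203)])/4+[206,270]; T=np.array([(119,60),(252,64),(240,261),(106,257)])/5+[185,165]
print("screws side",[plane("side",p,.011).round(4) for p in S]);print("screws top",[plane("top",p,.011).round(4) for p in T])
C=np.array([(107,46),(272,52),(262,278),(90,275)])/5+[185,165]
print("corners",[plane("top",p,.010).round(4) for p in C])
print("sleeve",tri((262.25,296),(209.2,203)))
print("can",tri((332.2,160.8),(366.6,179.4)))
L=np.array([(62,227),(322,255)])/5+[326,145]; print("lowedge",[plane("top",p,.045).round(4) for p in L])
B=np.array([(44,265),(318,297)])/5+[326,145]; print("baseedge",[plane("top",p,.010).round(4) for p in B])
F=[((172,528-300),(115,187)),((251,447-300),(278,205))]
for a,b in F: print("flat",tri(np.array(a)/4+[283,120],np.array(b)/5+[326,145]))
```

```text
sleeve side (array([261.77590361, 296.15421687]), array([261.65279198, 296.24040794]), array([ 10,   6,  24,  25, 415], dtype=int32))
sleeve top (array([209.43650794, 202.43650794]), array([208.66997528, 202.93904495]), array([  6,   5,  15,  17, 126], dtype=int32))
can side (array([331.1025641 , 160.84615385]), array([330.83172989, 161.05952549]), array([ 3,  6, 13, 10, 78], dtype=int32))
can top (array([365.57471264, 178.57471264]), array([364.80993176, 178.75481272]), array([ 3,  3, 15,  9, 87], dtype=int32))
[[ 36  32  22   8  15  14  10   9  12  19   7  19  15  14  11  21  17   8
   16  15]
 [ 31  21  19  14   4  14  19  20  16  14  22  14  17  21  16  18  10   7
   17  14]
 [ 25  13   8  14  17  14  22  17  10  20  22  13  14  21  21  15   9  16
   11  19]
 [ 19  11  13   5  10  23  19  13  21  19  22  18  17  19  11  16  11  11
    9  11]
 [  5   3  16  11  15  16  19   4  21  27  29  27  17  11  10  17  13   8
    6  12]
 [ 10  11  17  18  11  15  15  12  30  58  71  51  26  21  18  17  17  17
   15   6]
 [ 18  13  18  20  11  18  17  27  66 108 122  93  52  30  15  18  11  1
[... 3636 characters left out ...]
.011 ]), array([0.4785, 0.286 , 0.011 ])]
corners [array([0.6076, 0.2924, 0.01  ]), array([0.6054, 0.1922, 0.01  ]), array([0.4671, 0.1926, 0.01  ]), array([0.4677, 0.2952, 0.01  ])]
sleeve (array([0.50315637, 0.24541474, 0.13446529]), np.float64(0.0006165677139909062))
can (array([ 0.58504114, -0.18620878,  0.08133768]), np.float64(0.0008456742663089118))
lowedge [array([ 0.5574, -0.108 ,  0.045 ]), array([ 0.5428, -0.2625,  0.045 ])]
baseedge [array([ 0.5396, -0.0998,  0.01  ]), array([ 0.5222, -0.2673,  0.01  ])]
flat (array([ 0.57760477, -0.13691381,  0.06846619]), np.float64(0.00013320855477485093))
flat (array([ 0.568536  , -0.23247006,  0.06637035]), np.float64(0.0002860542690414549))
```

Run:
```python
from h import *
o=-0.4
T=np.array([(119,60),(252,64),(240,261),(106,257)])/5+[185,165]+o; S=np.array([(57,203),(151,80),(340,182)])/4+[206,270]-.375
P=np.array([plane("top",p,.0105) for p in T]);Q=np.array([plane("side",p,.0105) for p in S])
print("top",P.round(4).tolist(),"side",Q.round(4).tolist())
c=P.mean(0); e=P[0]-P[3]+P[1]-P[2]; yaw=np.arctan2(e[1],e[0]); print("stand",c,np.degrees(yaw))
Rz=R.from_euler("z",yaw).as_matrix(); O=np.r_[c[:2],0]+Rz@[.025,0,.034]
Rc=Rz@np.array([[.8660,0,-.5],[0,1,0],[.5,0,.8660]]); print("cradle",O)
top=O+Rc@[0,0,.1365]
print("top centre",top,proj("side",top),proj("top",top))
for n in range(1,5):
    a=np.radians(105-30*(n-1)); r=O+Rc@np.array([.019*np.cos(a),.019*np.sin(a),.1365]); print(n,proj("side",r),proj("top",r))
print("pointer seen side (264.6,294)-(257,300.1) top (206.2,205)-(200,204)")
for s in (.124,.126): print("TCP grasp",O+Rc@[0,0,s]-[0,0,.008])
t,er=tri((332.8,160.3),(365.7,179.6)); print("can",t,er)
ya=np.radians(-5.6); a=R.from_euler("z",ya).as_matrix()@[-.5,0,.866]; g=t+a*(.06+.126); print("measure grasp TCP",g-[0,0,.008])
```

```text
top [[0.6001, 0.2859, 0.0105], [0.5989, 0.2052, 0.0105], [0.4783, 0.2074, 0.0105], [0.4797, 0.2874, 0.0105]] side [[0.6007, 0.2829, 0.0105], [0.6003, 0.2026, 0.0105], [0.479, 0.2051, 0.0105]]
stand [0.53925367 0.24645409 0.0105    ] -0.864994937935093
cradle [0.56425082 0.24607668 0.034     ]
top centre [0.4960086  0.24710701 0.152209  ] [263.63305276 293.43073543] [206.65405436 204.92425683]
1 [259.6861185  303.65096228] [199.78431167 206.45001778]
2 [255.2180585  300.06857058] [199.46534131 202.9996298 ]
3 [253.04401774 294.69113887] [201.08091259 200.04371759]
4 [253.74744133 289.02755646] [204.20846224 198.39049262]
pointer seen side (264.6,294)-(257,300.1) top (206.2,205)-(200,204)
TCP grasp [0.50225788 0.24701266 0.133384  ]
TCP grasp [0.501258   0.24702775 0.135116  ]
can [ 0.58258361 -0.18302743  0.08673305] 0.0007565832655135965
measure grasp TCP [ 0.49002747 -0.17395222  0.23980905]
```

Call:
{"fn": "play_rows", "kwargs": {"motion": [[[0, 0, 0, 1, 1], [0, 0, 0, 1, 1], [0, 0, 0, 1, 1], [0, 0, 0, 1, 1], [0, 0, 0, 1, 1], [0, 0, 0, 1, 1], [0, 0, 0, 0.45, 1]]], "force": 20}}

```text
time_s: 0.8
ee_pos: [0.2843, -0.6119, 0.2331]
tool_rot: [-0.0, 1.0, -0.009, -0.0]
contact_force: [-0.7, -0.7, -0.8]
gripper_width: 1.002
grasp_force: 0.0
```

Call:
{"fn": "play_rows", "kwargs": {"motion": [[[0.14, -0.19, 0, 0, 1], [0.14, -0.19, 0, 0, 1], [0.14, -0.19, 0, 0, 1], [0.14, -0.19, 0, 0, 1], [0.14, -0.19, 0, 0, 1], [0.14, -0.19, 0, 0, 1], [0.14, -0.19, 0, 0, 1], [0, -0.19, 0, 0, 1]]]}}

```text
time_s: 1.6
ee_pos: [0.4886, -0.3081, 0.2335]
tool_rot: [-0.0, 1.0, -0.005, 0.001]
contact_force: [0.3, 0.9, -0.9]
gripper_width: 1.001
grasp_force: 0.0
```

Call:
{"fn": "play_rows", "kwargs": {"motion": [[[0, -0.19, 0, 0, 1], [0, -0.19, 0, 0, 1], [0, -0.19, 0, 0, 1], [0, -0.19, 0, 0, 1], [0, -0.19, 0, 0, 1], [0, -0.19, 0, 0, 1], [0, -0.19, 0, 0, 1], [0, -0.19, 0, 0, 1]]]}}

```text
time_s: 2.4
ee_pos: [0.4894, -0.0059, 0.2337]
tool_rot: [0.0, 1.0, -0.008, 0.0]
contact_force: [-0.2, -0.3, -0.8]
gripper_width: 0.998
grasp_force: 0.0
```

Call:
{"fn": "play_rows", "kwargs": {"motion": [[[0, -0.19, 0, 0, 1], [0, -0.19, 0, 0, 1], [0, -0.19, 0, 0, 1], [0, -0.19, 0, 0, 1], [0, -0.19, 0, 0, 1], [0, -0.16, 0, 0, 1], [0, 0, 0, 0, 1], [0, 0, 0, 0, 1]]]}}

```text
time_s: 3.2
ee_pos: [0.4929, 0.2148, 0.2334]
tool_rot: [0.0, 1.0, -0.007, -0.0]
contact_force: [0.2, -0.8, 0.3]
gripper_width: 1.004
grasp_force: 0.0
```

Call:
{"fn": "play_rows", "kwargs": {"motion": [[[0.045, -0.156, 0, 0, 1], [0, 0, 0, -1, 1], [0, 0, 0, -1, 1], [0, 0, 0, -1, 1], [0, 0, 0.1, -1, 1], [0, 0, 0.1, -1, 1], [0, 0, 0.1, -0.5, 1], [0, 0, 0, 0, 1]]]}}

```text
time_s: 4.0
ee_pos: [0.5016, 0.2425, 0.1711]
tool_rot: [0.001, 0.983, 0.182, -0.002]
contact_force: [-0.5, 0.5, -0.1]
gripper_width: 0.998
grasp_force: 0.0
```

Run:
```python
from rig import ctrl
from h import *
s=ctrl.state(); print(s["ee_pos"],s["qpos"],s["tool_rot"])
im=[]
for n in("side","top"):
    d=ctrl.get_image(n)["img"]
    u,v=(206,250) if n=="side" else (165,160)
    im.append(cv2.resize(d[v:v+75,u:u+100],(400,300),interpolation=cv2.INTER_CUBIC))
cv2.imwrite("pics/a1.png",cv2.convertScaleAbs(np.hstack(im),alpha=1.6))
```

```text
[0.50156069 0.24247123 0.17110784] [-0.25602029  0.38496096 -0.38266856  1.87724689  0.17779724  0.91814388
 -1.92699254] [ 0.00130128  0.98326405  0.18216465 -0.00248014]
```

View pics/a1.png

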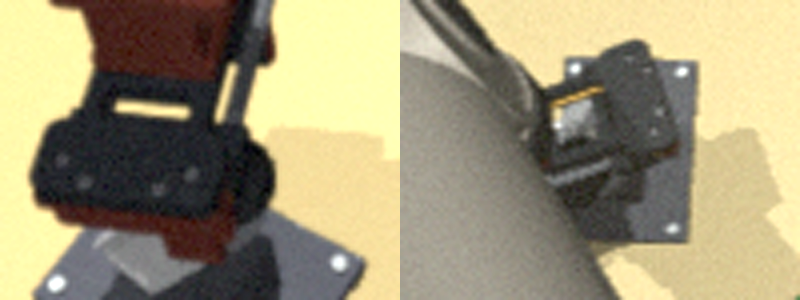

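Call:
{"fn": "play_rows", "kwargs": {"motion": [[[0.006, -0.016, 0.09, 0, 1], [0, 0, 0.09, 0, 1], [0, 0, 0, 0, 1], [0, 0, 0, 0, -1], [0, 0, 0, 0, -1], [0, 0, 0, 0, -1], [0, 0, 0, 0, -1], [0, 0, 0, 0, -1]]], "force": 15}}

```text
time_s: 4.9
ee_pos: [0.5028, 0.2492, 0.1381]
tool_rot: [-0.0, 0.983, 0.183, 0.0]
contact_force: [-0.3, -1.3, 0.1]
gripper_width: 0.581
grasp_force: 0.0
```

Call:
{"fn": "play_rows", "kwargs": {"motion": [[[-0.006, 0.012, 0.008, 0, -1], [0, 0, 0, 0, -1], [0, 0, 0, 0, -1], [0, 0, 0, 0, -1], [0, 0, 0, 0, -1]]]}}

```text
time_s: 5.4
ee_pos: [0.5029, 0.246, 0.1364]
tool_rot: [0.0, 0.983, 0.183, 0.0]
contact_force: [0.4, -1.8, 4.9]
gripper_width: 0.477
grasp_force: 14.8
```

Call:
{"fn": "play_rows", "kwargs": {"motion": [[[0, 0, 0, 1, -1], [0, 0, 0, 1, -1], [0, 0, 0, 1, -1], [0, 0, 0, 1, -1], [0, 0, 0, 1, -1], [0, 0, 0, 1, -1]]]}}

```text
time_s: 6.0
ee_pos: [0.503, 0.2471, 0.136]
tool_rot: [-0.001, 1.0, -0.026, 0.001]
contact_force: [1.5, 0.8, 0.3]
gripper_width: 0.429
grasp_force: 15.0
```

Call:
{"fn": "play_rows", "kwargs": {"motion": [[[0, 0, 0, 1, -1], [0, 0, 0, 1, -1], [0, 0, 0, 1, -1], [0, 0, 0, 1, -1], [0, 0, 0, 1, -1], [0, 0, 0, 0, -1]]]}}

```text
time_s: 6.6
ee_pos: [0.5028, 0.2498, 0.1371]
tool_rot: [-0.002, 0.98, -0.198, 0.001]
contact_force: [-0.1, 4.5, 5.0]
gripper_width: 0.461
grasp_force: 15.8
```

Run:
```python
from rig import ctrl
s=ctrl.state(); print(s["ee_pos"],s["qpos"].round(3),s["tool_rot"],s["contact_force"],s["wrist_torque"])
```

```text
[0.50282798 0.24980958 0.13709264] [-0.408  0.412 -0.204  1.911  0.108  0.824 -2.638] [-2.49730177e-03  9.80223577e-01 -1.97875454e-01  8.98710629e-04] [-0.12321865  4.47632843  5.00266583] [ 1.44055855 -0.1331435   0.34886579]
```

Call:
{"fn": "play_rows", "kwargs": {"motion": [[[0, 0, 0, 0, 0.6], [0, 0, 0, 0, 0.6], [0, 0, -0.02, 0, 0.6], [0, 0, -0.1, 0, 0.6], [0, 0, -0.19, -1, 0.6], [0, 0, -0.19, -1, 0.6], [0, 0, 0, -1, 0.6], [0, 0, 0, -1, 0.6]]]}}

```text
time_s: 7.4
ee_pos: [0.5032, 0.2466, 0.2376]
tool_rot: [-0.001, 0.998, -0.059, 0.001]
contact_force: [0.3, 0.2, -0.8]
gripper_width: 0.799
grasp_force: 0.0
```

```bash
cat > ptr.py <<'E'
from rig import ctrl
from h import *
import sys
s=ctrl.state(); print(s["time_s"],s["ee_pos"],s["tool_rot"].round(4),s["gripper_width"])
img=ctrl.get_image("side")["img"]
yaw=np.radians(-.865); Rz=R.from_euler("z",yaw).as_matrix(); O=np.array([.5642,.2455,.034])
Rc=Rz@np.array([[.8660,0,-.5],[0,1,0],[.5,0,.8660]]); C=O+Rc@[0,0,.1365]
m=[]
for v in range(278,312):
  for u in range(245,282):
    o,d=ray("side",(u,v)); p=Rc.T@(o+d*(Rc[:,2]@(C-o))/(Rc[:,2]@d)-C)
    if np.hypot(p[0],p[1])<.0165 and img[v,u].min()>75: m.append((u,v,*p[:2]))
m=np.array(m).reshape(-1,4)
if len(m):
    c=m.mean(0); a=np.degrees(np.arctan2(c[3],c[2])); print(len(m),c.round(4),"angle",a,"value",(105-a)/30+1)
cv2.imwrite(f"pics/{sys.argv[1]}.png",cv2.convertScaleAbs(cv2.resize(img[250:325,206:306],(600,450),interpolation=cv2.INTER_CUBIC),alpha=1.6))
E
python3 ptr.py p1
```

```text
7.4 [0.5031675  0.24660255 0.23761392] [-8.000e-04  9.983e-01 -5.900e-02  1.300e-03] 0.7988199404720285
20 [ 2.6240e+02  2.9115e+02  4.1000e-03 -1.3000e-03] angle -17.878470756842205 value 5.095949025228074
```

View pics/p1.png

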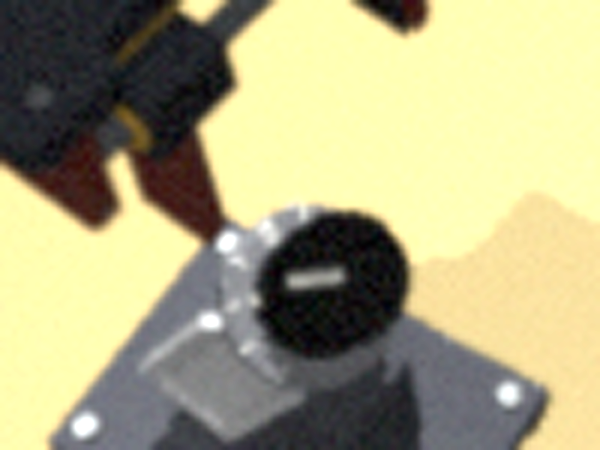

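The crop shows the pointer at crop (288,283)–(345,272), i.e. px (254,297)–(263,295). That matches the predicted direction for value 3, so one clean click was gained. The thermometer is still seated, and I'll repeat three times.

Call:
{"fn": "play_rows", "kwargs": {"motion": [[[0, 0, 0, -1, 0.6], [0, 0, 0.1, -1, 0.6], [0, 0, 0.1, -1, 0.6], [0, 0, 0.1, -1, 0.6], [0, 0, 0.1, -1, 0.6], [0, 0, 0.1, -1, 0.6], [0, 0, 0.007, -1, 0.6], [0, 0, 0, 0, -1]]]}}

```text
time_s: 8.25
ee_pos: [0.5018, 0.2459, 0.1336]
tool_rot: [0.0, 0.983, 0.183, -0.001]
contact_force: [-0.4, -0.0, 0.3]
gripper_width: 0.741
grasp_force: 0.0
```

Call:
{"fn": "play_rows", "kwargs": {"motion": [[[0, 0, 0, 0, -1], [0, 0, 0, 0, -1], [0, 0, 0, 0, -1], [0, 0, 0, 0, -1], [0, 0, 0, 0, -1]]]}}

```text
time_s: 8.75
ee_pos: [0.5029, 0.2449, 0.1349]
tool_rot: [0.001, 0.983, 0.182, 0.0]
contact_force: [1.7, -4.7, -0.2]
gripper_width: 0.58
grasp_force: 14.5
```

The opening of 0.58 (51 mm) says a fingertip has caught the disc edge. I'll open, raise a little and close again.

Call:
{"fn": "play_rows", "kwargs": {"motion": [[[0, 0, 0, 0, 0.6], [0, 0, 0, 0, 0.6], [0, 0, -0.015, 0, 0.4], [0, 0, 0, 0, -1], [0, 0, 0, 0, -1], [0, 0, 0, 0, -1], [0, 0, 0, 0, -1], [0, 0, 0, 0, -1]]]}}

```text
time_s: 9.55
ee_pos: [0.5024, 0.2465, 0.1377]
tool_rot: [-0.0, 0.983, 0.183, -0.0]
contact_force: [-0.1, -0.1, 1.0]
gripper_width: 0.481
grasp_force: 14.2
```

Call:
{"fn": "play_rows", "kwargs": {"motion": [[[0, 0, 0, 1, -1], [0, 0, 0, 1, -1], [0, 0, 0, 1, -1], [0, 0, 0, 1, -1], [0, 0, 0, 1, -1], [0, 0, 0, 1, -1], [0, 0, 0, 1, -1], [0, 0, 0, 1, -1]]]}}

```text
time_s: 10.35
ee_pos: [0.5034, 0.2482, 0.1386]
tool_rot: [-0.002, 0.995, -0.096, 0.001]
contact_force: [-1.2, 1.2, 4.9]
gripper_width: 0.437
grasp_force: 15.3
```

Call:
{"fn": "play_rows", "kwargs": {"motion": [[[0, 0, 0, 1, -1], [0, 0, 0, 1, -1], [0, 0, 0, 1, -1], [0, 0, 0, 0, -1], [0, 0, 0, 0, 0.4], [0, 0, 0, 0, 0.4], [0, 0, 0, 0, 0.4]]]}}

```text
time_s: 11.05
ee_pos: [0.502, 0.2455, 0.137]
tool_rot: [0.001, 0.98, -0.199, -0.0]
contact_force: [-0.0, -0.4, 0.1]
gripper_width: 0.681
grasp_force: 0.0
```

Call:
{"fn": "play_rows", "kwargs": {"motion": [[[0, 0, 0, -1, 0.4], [0, 0, 0, -1, 0.4], [0, 0, 0, -1, 0.4], [0, 0, 0, -1, 0.4], [0, 0, 0, -1, 0.4], [0, 0, 0, -1, 0.4], [0, 0, 0, -1, 0.4], [0, 0, 0, -1, 0.4]]]}}

```text
time_s: 11.85
ee_pos: [0.5022, 0.2456, 0.1371]
tool_rot: [0.0, 0.997, 0.081, -0.001]
contact_force: [0.3, 0.1, -0.4]
gripper_width: 0.706
grasp_force: 0.0
```

Call:
{"fn": "play_rows", "kwargs": {"motion": [[[0, 0, 0, -1, 0.4], [0, 0, 0, -1, 0.4], [0, 0, 0, -1, -1], [0, 0, 0, 0, -1], [0, 0, 0, 0, -1], [0, 0, 0, 0, -1], [0, 0, 0, 0, -1]]]}}

```text
time_s: 12.55
ee_pos: [0.5025, 0.246, 0.1374]
tool_rot: [0.0, 0.983, 0.183, -0.0]
contact_force: [1.7, -1.0, -1.5]
gripper_width: 0.484
grasp_force: 14.0
```

Good. The third turn follows, then I'll lift and check.

Call:
{"fn": "play_rows", "kwargs": {"motion": [[[0, 0, 0, 0, -1], [0, 0, 0, 1, -1], [0, 0, 0, 1, -1], [0, 0, 0, 1, -1], [0, 0, 0, 1, -1], [0, 0, 0, 1, -1], [0, 0, 0, 1, -1], [0, 0, 0, 1, -1]]]}}

```text
time_s: 13.35
ee_pos: [0.5023, 0.2486, 0.1383]
tool_rot: [-0.002, 0.998, -0.061, 0.0]
contact_force: [-0.7, 5.0, 1.9]
gripper_width: 0.429
grasp_force: 15.1
```

Call:
{"fn": "play_rows", "kwargs": {"motion": [[[0, 0, 0, 1, -1], [0, 0, 0, 1, -1], [0, 0, 0, 1, -1], [0, 0, 0, 1, -1], [0, 0, 0, 0, -1], [0, 0, 0, 0, 0.5], [0, 0, 0, 0, 0.5], [0, 0, 0, 0, 0.5]]]}}

```text
time_s: 14.15
ee_pos: [0.5022, 0.2456, 0.1373]
tool_rot: [0.001, 0.98, -0.199, -0.0]
contact_force: [-0.4, -0.5, 1.0]
gripper_width: 0.688
grasp_force: 0.0
```

Call:
{"fn": "play_rows", "kwargs": {"motion": [[[0, 0, -0.1, 0, 0.5], [0, 0, -0.15, -1, 0.5], [0, 0, -0.15, -1, 0.5], [0, 0, -0.1, -1, 0.5], [0, 0, 0, -1, 0.5]]]}}

```text
time_s: 14.65
ee_pos: [0.5039, 0.2467, 0.2406]
tool_rot: [-0.001, 0.998, -0.059, 0.002]
contact_force: [0.9, 0.4, -0.2]
gripper_width: 0.745
grasp_force: 0.0
```

```bash
sed -i 's/<.0165/<.014/' ptr.py; python3 ptr.py p3
```

```text
14.65 [0.50394743 0.24670148 0.24064126] [-0.0011  0.9983 -0.059   0.0021] 0.7454775908442159
14 [ 2.602143e+02  2.900714e+02  8.300000e-03 -3.000000e-04] angle -1.7790676491053927 value 4.559302254970179
```

View pics/p3.png

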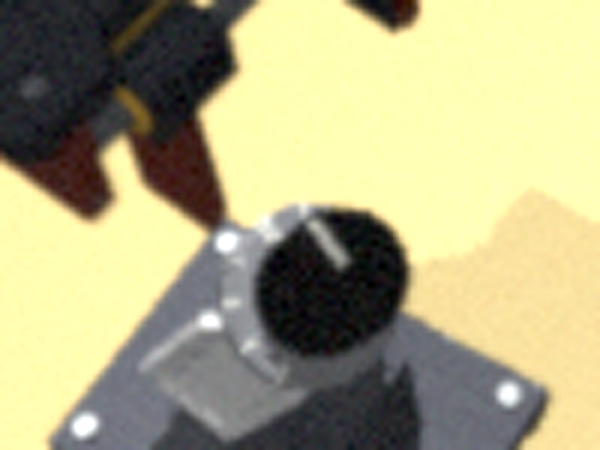

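The pointer runs from crop (345,268) to (312,222), direction (-33,-46). That matches value 5, so one more click is needed.

Call:
{"fn": "play_rows", "kwargs": {"motion": [[[0, 0, 0, -1, 0.5], [0, 0, 0.1, -1, 0.5], [0, 0, 0.1, -1, 0.5], [0, 0, 0.1, -1, 0.5], [0, 0, 0.1, -1, 0.5], [0, 0, 0.1, -1, 0.5], [0, 0, 0, -1, 0.5], [0, 0, 0, 0, -1]]]}}

```text
time_s: 15.5
ee_pos: [0.5017, 0.2454, 0.1362]
tool_rot: [0.001, 0.983, 0.183, -0.001]
contact_force: [0.2, -0.3, 0.2]
gripper_width: 0.697
grasp_force: 0.0
```

Call:
{"fn": "play_rows", "kwargs": {"motion": [[[0, 0, 0, 0, -1], [0, 0, 0, 0, -1], [0, 0, 0, 0, -1], [0, 0, 0, 0, -1], [0, 0, 0, 0, -1]]]}}

```text
time_s: 16.0
ee_pos: [0.5027, 0.2463, 0.1379]
tool_rot: [0.0, 0.983, 0.183, 0.0]
contact_force: [1.3, -1.0, 0.0]
gripper_width: 0.476
grasp_force: 14.1
```

Call:
{"fn": "play_rows", "kwargs": {"motion": [[[0, 0, 0, 0, -1], [0, 0, 0, 1, -1], [0, 0, 0, 1, -1], [0, 0, 0, 1, -1], [0, 0, 0, 1, -1], [0, 0, 0, 1, -1], [0, 0, 0, 1, -1], [0, 0, 0, 1, -1]]]}}

```text
time_s: 16.8
ee_pos: [0.5026, 0.2485, 0.1382]
tool_rot: [-0.002, 0.998, -0.061, 0.001]
contact_force: [-1.1, 5.5, 0.7]
gripper_width: 0.427
grasp_force: 15.1
```

Call:
{"fn": "play_rows", "kwargs": {"motion": [[[0, 0, 0, 1, -1], [0, 0, 0, 1, -1], [0, 0, 0, 1, -1], [0, 0, 0, 1, -1], [0, 0, 0, 0, -1], [0, 0, 0, 0, 0.5], [0, 0, 0, 0, 0.5], [0, 0, 0, 0, 0.5]]]}}

```text
time_s: 17.6
ee_pos: [0.5022, 0.2459, 0.1373]
tool_rot: [0.0, 0.98, -0.199, -0.0]
contact_force: [0.1, 0.0, -0.4]
gripper_width: 0.689
grasp_force: 0.0
```

Call:
{"fn": "play_rows", "kwargs": {"motion": [[[0, 0, -0.1, -1, 0.5], [0, 0, -0.15, -1, 0.5], [0, 0, -0.15, -1, 0.5], [0, 0, -0.1, -1, 0.5], [0, 0, 0, -1, 0.5], [0, 0, 0, -0.5, 0.5], [0, 0, 0, 0, 0.5]]]}}

```text
time_s: 18.3
ee_pos: [0.5024, 0.2459, 0.2375]
tool_rot: [0.0, 1.0, -0.008, -0.0]
contact_force: [0.3, -1.6, -0.2]
gripper_width: 0.748
grasp_force: 0.0
```

```bash
python3 ptr.py p4; python3 -c "
from h import *
yaw=np.radians(-.865);Rz=R.from_euler('z',yaw).as_matrix();O=np.array([.5642,.2455,.034]);Rc=Rz@np.array([[.8660,0,-.5],[0,1,0],[.5,0,.8660]])
c=proj('side',O+Rc@[0,0,.1365])
for n in (5,6,7):
  a=np.radians(135-30*n);print(n,proj('side',O+Rc@[.019*np.cos(a),.019*np.sin(a),.1365])-c)"
```

```text
18.3 [0.50241412 0.24588754 0.23753558] [ 2.e-04  1.e+00 -8.e-03 -1.e-04] 0.748054997593144
11 [ 2.627273e+02  2.888182e+02  6.100000e-03 -4.800000e-03] angle -38.4186418193495 value 5.780621393978317
5 [-6.54665307 -8.79876273]
6 [ -1.53089277 -10.7891261 ]
7 [ 3.82386015 -9.90596903]
```

View pics/p4.png

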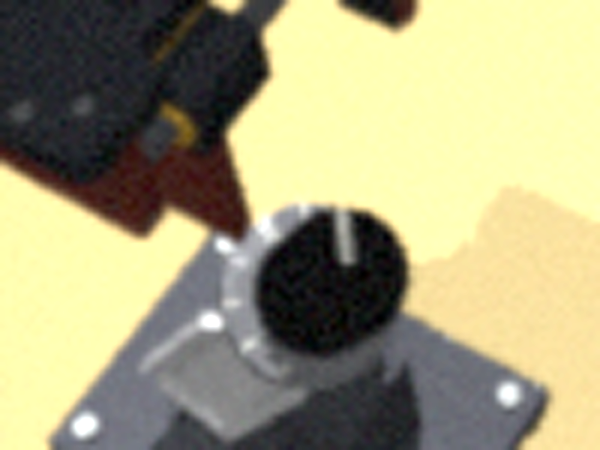

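The pointer runs (340,210)–(347,262), almost straight up, which matches value 6. Next I'll grasp for lifting, with the fingers square to the lean.

Call:
{"fn": "play_rows", "kwargs": {"motion": [[[0, 0, 0.15, 0, 0.5], [0, 0, 0.15, 0, 0.5], [0, 0, 0.15, 0, 0.5], [0, 0, 0.06, 0, 0.5], [0, 0, 0, 0, 0], [0, 0, 0, 0, -1], [0, 0, 0, 0, -1], [0, 0, 0, 0, -1]]]}}

```text
time_s: 19.15
ee_pos: [0.5032, 0.247, 0.1371]
tool_rot: [-0.001, 1.0, -0.008, 0.001]
contact_force: [1.3, -0.4, 1.9]
gripper_width: 0.43
grasp_force: 15.1
```

Call:
{"fn": "play_rows", "kwargs": {"motion": [[[0, 0, 0, 0, -1], [0, 0, 0, 0, -1], [0, 0, 0, 0, -1]]]}}

```text
time_s: 19.45
ee_pos: [0.5032, 0.2468, 0.1369]
tool_rot: [-0.0, 1.0, -0.008, 0.001]
contact_force: [-0.3, -0.4, 7.3]
gripper_width: 0.429
grasp_force: 15.0
```

Call:
{"fn": "play_rows", "kwargs": {"motion": [[[0, 0, 0, 0, -1], [0, 0, 0, 0, -1], [0, 0, 0, 0, -1]]], "force": 45}}

```text
time_s: 19.75
ee_pos: [0.5032, 0.2468, 0.137]
tool_rot: [-0.0, 1.0, -0.008, 0.001]
contact_force: [-1.0, -0.6, 7.6]
gripper_width: 0.426
grasp_force: 44.9
```

Call:
{"fn": "play_rows", "kwargs": {"motion": [[[0, 0, -0.03, 0, -1], [0, 0, -0.05, 0, -1], [0, 0, -0.08, 0, -1], [0, 0, -0.08, 0, -1], [0, 0, -0.1, 0, -1], [0, 0, -0.1, 0, -1], [0, 0, -0.1, 0, -1], [0, 0, 0, 0, -1]]]}}

```text
time_s: 20.55
ee_pos: [0.5036, 0.2472, 0.2467]
tool_rot: [-0.001, 1.0, -0.008, 0.002]
contact_force: [0.6, 1.8, -1.2]
gripper_width: 0.427
grasp_force: 44.9
```

Run:
```python
from rig import ctrl
from h import *
s=ctrl.state(); print(s["ee_pos"],s["qpos"].round(3),s["tool_rot"],s["contact_force"],s["gripper_width"])
a=ctrl.get_image("side")["img"];b=ctrl.get_image("top")["img"]
g=lambda d,u,v:cv2.resize(d[v:v+75,u:u+100],(400,300),interpolation=cv2.INTER_CUBIC)
cv2.imwrite("pics/l1.png",cv2.convertScaleAbs(np.hstack([g(a,206,230),g(b,165,160)]),alpha=1.6))
```

```text
[0.5036133  0.24723763 0.24671367] [-0.385  0.286 -0.222  1.809  0.073  1.049 -2.221] [-0.0012417   0.99996631 -0.00780349  0.00222299] [ 0.5818347   1.84967751 -1.1718932 ] 0.4271213974257555
```

View pics/l1.png

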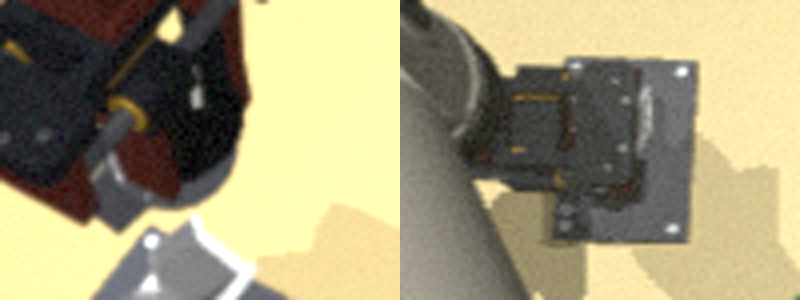

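The thermometer is lifted clear. I'll check the barrel end against the prediction while moving on to the transistor.

Run:
```python
from h import *
tcp=np.array([.5036,.2472,.2467])
for tilt in (20,25,30,35):
    th=np.radians(tilt); X=np.array([np.cos(th),0,np.sin(th)]);a=np.array([-np.sin(th),0,np.cos(th)])
    g=tcp+[0,0,.008]; piv=.1285; L=g-a*piv; 
    print(tilt,"crop corners",[((proj("side",L+X*i*.013+np.array([0,1,0])*j*.013)-[206,230])*4).round(0).tolist() for i,j in((1,1),(-1,1),(-1,-1),(1,-1))])
```

```text
20 crop corners [[100.0, 232.0], [148.0, 265.0], [181.0, 220.0], [135.0, 188.0]]
25 crop corners [[80.0, 217.0], [127.0, 252.0], [161.0, 207.0], [115.0, 173.0]]
30 crop corners [[60.0, 201.0], [106.0, 237.0], [141.0, 193.0], [96.0, 158.0]]
35 crop corners [[42.0, 185.0], [86.0, 222.0], [121.0, 178.0], [78.0, 141.0]]
```

Call:
{"fn": "play_rows", "kwargs": {"motion": [[[0, 0, 0, 0.6, -1], [0, 0, 0, 0.58, -1], [0, 0.08, 0, 0, -1], [0, 0.15, 0, 0, -1], [0.037, 0.18, 0, 0, -1], [0.037, 0.18, 0, 0, -1], [0.037, 0.18, 0, 0, -1], [0.037, 0.18, 0, 0, -1]]]}}

```text
time_s: 21.45
ee_pos: [0.5121, 0.0515, 0.2427]
tool_rot: [0.0, 0.999, -0.049, -0.001]
contact_force: [0.1, -0.7, -3.0]
gripper_width: 0.428
grasp_force: 44.9
```

Call:
{"fn": "play_rows", "kwargs": {"motion": [[[0, 0.18, 0, 0, -1], [0, 0.18, 0, 0, -1], [0, 0.18, 0, 0, -1], [0, 0.18, 0, 0, -1], [0, 0.16, 0, 0, -1], [0, 0.12, 0, 0, -1], [0, 0.06, 0, 0, -1], [0, 0, 0, 0, -1]]]}}

```text
time_s: 22.25
ee_pos: [0.4913, -0.1585, 0.243]
tool_rot: [0.0, 0.999, -0.05, -0.001]
contact_force: [0.6, -0.1, -1.9]
gripper_width: 0.424
grasp_force: 44.9
```

Call:
{"fn": "play_rows", "kwargs": {"motion": [[[0.004, 0.04, 0, 0, -1], [0.005, 0.037, 0, 0, -1], [0, 0, 0, 0, -1], [0, 0, 0, 0, -1], [0, 0, 0, 0, -1]]]}}

```text
time_s: 22.75
ee_pos: [0.493, -0.1714, 0.2437]
tool_rot: [-0.0, 0.999, -0.048, 0.0]
contact_force: [0.8, -0.3, -2.3]
gripper_width: 0.422
grasp_force: 44.9
```

Run:
```python
from rig import ctrl
from h import *
s=ctrl.state(); print(s["time_s"],s["ee_pos"],s["qpos"].round(3),s["tool_rot"],s["contact_force"])
a=ctrl.get_image("side")["img"];b=ctrl.get_image("top")["img"]
g=lambda d,u,v:cv2.resize(d[v:v+75,u:u+100],(400,300),interpolation=cv2.INTER_CUBIC)
cv2.imwrite("pics/m1.png",cv2.convertScaleAbs(np.hstack([g(a,283,110),g(b,316,145)]),alpha=1.6))
```

```text
22.75 [ 0.49298543 -0.17139253  0.24365324] [ 0.179  0.215  0.042  1.91  -0.011  1.017 -1.442] [-9.91695918e-05  9.98826586e-01 -4.84297573e-02  7.49901158e-06] [ 0.75579715 -0.26910006 -2.34559284]
```

View pics/m1.png

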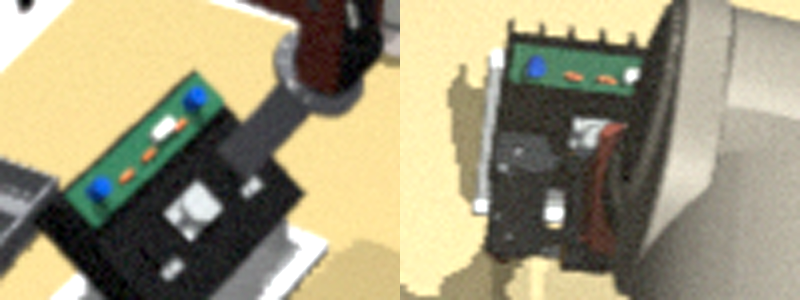

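Run:
```python
from h import *
tcp=np.array([.4930,-.1714,.2437]); T=np.array([.5826,-.1830,.0867])
f=lambda n,p,o:((proj(n,p)-o)*4).round(0)
ya=np.radians(-5.55)
print("T crop",f("side",T,[283,110]),f("top",T,[316,145]))
for tilt in (22,26,30,34):
    th=np.radians(tilt); Rr=R.from_euler("z",ya).as_matrix()@R.from_euler("y",-th).as_matrix(); a=Rr[:,2]
    L=tcp+[0,0,.008]-a*.1285
    print(tilt,L.round(4),"end",f("side",L,[283,110]),"corners",[f("side",L+Rr@[i*.013,j*.013,0],[283,110]).tolist() for i,j in((1,1),(-1,1),(-1,-1),(1,-1))],"disc",f("side",L+a*.097,[283,110]),"T in thermo",(Rr.T@(T-L)).round(4))
```

```text
T crop [199. 201.] [199. 139.]
22 [ 0.5409 -0.1761  0.1326] end [255. 172.] corners [[227.0, 171.0], [260.0, 197.0], [282.0, 174.0], [249.0, 148.0]] disc [316.  71.] T in thermo [ 0.0219 -0.0029 -0.0583]
26 [ 0.5491 -0.1768  0.1362] end [243. 163.] corners [[216.0, 160.0], [248.0, 188.0], [270.0, 165.0], [239.0, 137.0]] disc [313.  69.] T in thermo [ 0.0088 -0.0029 -0.0594]
30 [ 0.5569 -0.1776  0.1404] end [233. 153.] corners [[206.0, 150.0], [237.0, 179.0], [259.0, 156.0], [228.0, 127.0]] disc [310.  66.] T in thermo [-0.0043 -0.0029 -0.0595]
34 [ 0.5645 -0.1783  0.1452] end [222. 142.] corners [[196.0, 138.0], [225.0, 169.0], [248.0, 146.0], [219.0, 116.0]] disc [307.  64.] T in thermo [-0.0174 -0.0029 -0.0588]
```

Run:
```python
from rig import ctrl
from h import *
im=np.mean([ctrl.get_image("side")["img"] for _ in range(4)],0)
g=im.mean(2); print(g[138:160,334:362].round(0).astype(int))
```

```text
[[ 54  58  42  21  11  17  34  71 114 130 126 101  65  46  42  42  40  40
   41  41  39  40  39  40  38  45  69  82]
 [ 47  38  22  12  14  17  14  35  85 114 108  70  48  42  44  40  40  40
   40  39  41  40  38  41  45  66 103 123]
 [ 32  18  13   9  16  17  22  23  44  77  64  47  40  42  41  42  41  39
   40  39  40  40  41  46  63 103 126 132]
 [ 16  12  16  19  22  20  19  21  34  47  45  42  42  42  42  41  41  41
   40  40  40  40  44  66 102 126 131 132]
 [ 13  12  17  19  19  19  21  27  39  44  43  42  39  42  44  40  41  40
   40  40  41  44  62 101 126 130 132 132]
 [ 14  17  18  19  19  20  26  39  40  41  40  43  42  41  41  42  40  39
   40  41  45  59  96 125 132 132 133 132]
 [ 18  17  20  18  21  28  34  42  42  43  41  42  43  45  42  39  41  42
   41  43  59  89 120 132 132 131 133 132]
 [ 17  19  20  19  25  37  40  41  42  44  42  41  43  43  41  39  41  40
   44  57  90 120 131 132 132 134 133 133]
 [ 21  18  20  25  38  41  43  43  42  43  41  43  40  41  40  41  41  43
   59  91 121 131 132 133 133 133 134 132]
 [ 18  17  19  28  42  42  41  43  42  42  41  
[... 774 characters left out ...]
 20  18  19  18  18  15  10  16  20  24  40  60  88  65  33  20  20  20
   18  20  25  61 109 129 132 133 134 134]
 [ 28  19  18  20  21  18  15  13  13  26  50  94 127 105  59  26  21  18
   21  16  21  25  62 110 129 132 133 133]
 [ 55  25  22  22  20  22  20  15  18  45  88 119 136 123  73  32  19  20
   20  19  21  20  30  73 112 130 132 133]
 [ 99  53  25  22  20  17  17  17  25  68 119 109 116  80  42  21  17  19
   22  18  19  19  22  36  73 114 129 133]
 [134  89  45  23  18  21  22  20  22  58 109  94  61  34  22  18  22  20
   18  20  19  18  19  22  46  92 126 134]
 [146 122  82  44  23  18  18  18  19  31  56  50  26  21  21  20  20  21
   18  21  21  20  20  36  79 118 133 133]]
```

The side view shows the barrel's axis line extending to (332,160), through the can centre at (333,160), with tilt ≈29–30°. The side camera can't resolve the sideways (y) offset well. So I'll hold at the nominal position, then 8 mm to either side, to cover that uncertainty.

Call:
{"fn": "play_rows", "kwargs": {"motion": [[[0, 0.015, 0, 0, -1], [0, 0, 0, 0, -1], [0, 0, 0, 0, -1], [0, 0, 0, 0, -1], [0, 0, 0, 0, -1], [0, 0, 0, 0, -1], [0, 0, 0, 0, -1], [0, 0, 0, 0, -1]]]}}

```text
time_s: 23.85
ee_pos: [0.4926, -0.175, 0.2437]
tool_rot: [0.0, 0.999, -0.049, 0.0]
contact_force: [0.2, 0.2, -2.0]
gripper_width: 0.423
grasp_force: 44.9
```

Call:
{"fn": "play_rows", "kwargs": {"motion": [[[0, 0, 0, 0, -1], [0, 0, 0, 0, -1], [0, 0, 0, 0, -1], [0, 0, 0, 0, -1], [0, 0, 0, 0, -1], [0, 0, 0, 0, -1], [0, 0, 0, 0, -1], [0, 0, 0, 0, -1]]]}}

```text
time_s: 24.65
ee_pos: [0.4925, -0.175, 0.2437]
tool_rot: [0.0, 0.999, -0.049, 0.0]
contact_force: [0.6, -0.5, -2.6]
gripper_width: 0.427
grasp_force: 44.9
```

Call:
{"fn": "play_rows", "kwargs": {"motion": [[[0, 0, 0, 0, -1], [0, 0, 0, 0, -1], [0, 0, 0, 0, -1], [0, 0, 0, 0, -1], [0, 0, 0, 0, -1], [0, 0, 0, 0, -1], [0, 0, 0, 0, -1], [0, 0, 0, 0, -1]]]}}

```text
time_s: 25.45
ee_pos: [0.4926, -0.175, 0.2437]
tool_rot: [-0.0, 0.999, -0.049, 0.0]
contact_force: [-0.3, 0.1, -2.3]
gripper_width: 0.426
grasp_force: 44.9
```

Run:
```python
from rig import ctrl
from h import *
s=ctrl.state(); print(s["time_s"],s["ee_pos"],s["tool_rot"].round(4),s["joint_velocities"].round(3))
im=np.mean([ctrl.get_image("side")["img"] for _ in range(3)],0)
g=im.mean(2); print(g[116:142,348:378].round(0).astype(int))
b=(im[:,:,2]-im[:,:,0]); print(b[116:142,348:378].round(0).astype(int))
tcp=s["ee_pos"]; Rr=R.from_euler("z",np.radians(-5.55)).as_matrix()@R.from_euler("y",-np.radians(29.5)).as_matrix(); L=tcp+[0,0,.008]-Rr[:,2]*.1285
for a in range(0,360,30): print(a,[proj("side",L+Rr@[.028*np.cos(np.radians(a)),.028*np.sin(np.radians(a)),z]).round(1).tolist() for z in(.094,.1)])
print([proj("side",L+Rr@[i*.013,j*.013,0]).round(1).tolist() for i,j in((1,1),(-1,1))])
```

```text
25.45 [ 0.49255567 -0.17497334  0.24367147] [-0.      0.9988 -0.0489  0.    ] [-0.     0.    -0.001 -0.001  0.001 -0.     0.002]
[[131 130 131 133 133 136 138 144 157 152  86  34  23  26  23  21  23  24
   18  20  19  14  10  26  43  24  12   9  11   7]
 [132 131 131 130 132 130 126 115 103 103  65  31  20  18  17  23  23  20
   18  21  24  13  14  10  17  12   3  13   6   5]
 [133 132 131 131 132 126 114  95  87  83  60  32  23  21  21  21  22  23
   19  23  18  16  12  10   7  10   6   8   9   8]
 [132 133 133 130 130 116 109 100  90  82  49  24  24  21  18  23  21  20
   20  20  21  13   6   2  14   8  12   4   8  11]
 [133 131 132 131 126 102 101 111  95  78  45  24  24  22  22  23  20  20
   22  23  18  13  12   7  10   6  10   7   6  10]
 [130 133 132 130 112  92  88  89  85  59  31  21  24  18  23  19  21  22
   19  19  19  12   5   9   8   8   7   7   8  13]
 [131 131 132 129  95  85  86  85  83  51  29  19  21  21  20  18  20  23
   19  19  17  12   4   6   8  10   8  12   8   9]
 [133 133 132 127  90  83  89  87  83  47  23  20  23  19  18  20  21  24
   21  21  18  12   6 
[... 4522 characters left out ...]
9 59 60 61 60 61
  62 61 62 62 60 62]
 [-4 -2 -3 -4 -4 -3 -2 -4 -3  1 20 45 57 61 61 61 61 60 63 62 61 61 61 61
  62 62 61 61 61 62]
 [-2 -3 -3 -3 -2 -2 -3 -3  1 21 45 58 61 60 61 61 61 61 62 60 62 61 61 61
  61 62 61 61 61 60]]
0 [[351.7, 118.0], [352.9, 116.5]]
30 [[349.7, 122.3], [350.9, 120.8]]
60 [[350.6, 127.8], [351.9, 126.3]]
90 [[354.4, 133.1], [355.6, 131.6]]
120 [[359.8, 136.6], [361.1, 135.1]]
150 [[365.4, 137.3], [366.8, 135.9]]
180 [[369.7, 135.2], [371.1, 133.8]]
210 [[371.6, 130.8], [372.9, 129.4]]
240 [[370.5, 125.4], [371.8, 124.0]]
270 [[366.9, 120.4], [368.2, 118.9]]
300 [[361.6, 117.0], [362.9, 115.4]]
330 [[356.1, 116.1], [357.3, 114.5]]
[[335.6, 147.0], [343.3, 154.3]]
```

Call:
{"fn": "play_rows", "kwargs": {"motion": [[[0, -0.02, 0, 0, -1], [0, -0.02, 0, 0, -1], [0, 0, 0, 0, -1], [0, 0, 0, 0, -1], [0, 0, 0, 0, -1], [0, 0, 0, 0, -1], [0, 0, 0, 0, -1], [0, 0, 0, 0, -1]]]}}

```text
time_s: 26.4
ee_pos: [0.4933, -0.1671, 0.2436]
tool_rot: [-0.0, 0.999, -0.049, -0.0]
contact_force: [-0.2, -0.1, -2.8]
gripper_width: 0.423
grasp_force: 44.9
```

Call:
{"fn": "play_rows", "kwargs": {"motion": [[[0, 0, 0, 0, -1], [0, 0, 0, 0, -1], [0, 0, 0, 0, -1], [0, 0, 0, 0, -1], [0, 0, 0, 0, -1], [0, 0, 0, 0, -1], [0, 0, 0, 0, -1], [0, 0, 0, 0, -1]]]}}

```text
time_s: 27.2
ee_pos: [0.4933, -0.1671, 0.2437]
tool_rot: [0.0, 0.999, -0.049, 0.0]
contact_force: [-0.1, -0.2, -2.1]
gripper_width: 0.425
grasp_force: 44.9
```

Call:
{"fn": "play_rows", "kwargs": {"motion": [[[0, 0, 0, 0, -1], [0, 0, 0, 0, -1], [0, 0, 0, 0, -1], [0, 0, 0, 0, -1], [0, 0.03, 0, 0, -1], [0, 0.04, 0, 0, -1], [0, 0, 0, 0, -1], [0, 0, 0, 0, -1]]]}}

```text
time_s: 28.0
ee_pos: [0.4919, -0.1815, 0.2437]
tool_rot: [0.0, 0.999, -0.049, -0.0]
contact_force: [0.2, 0.4, -1.1]
gripper_width: 0.429
grasp_force: 44.9
```

Call:
{"fn": "play_rows", "kwargs": {"motion": [[[0, 0, 0, 0, -1], [0, 0, 0, 0, -1], [0, 0, 0, 0, -1], [0, 0, 0, 0, -1], [0, 0, 0, 0, -1], [0, 0, 0, 0, -1], [0, 0, 0, 0, -1], [0, 0, 0, 0, -1]]]}}

```text
time_s: 28.8
ee_pos: [0.4919, -0.181, 0.2437]
tool_rot: [0.0, 0.999, -0.049, -0.0]
contact_force: [-0.6, 0.7, -2.3]
gripper_width: 0.425
grasp_force: 44.9
```

Call:
{"fn": "play_rows", "kwargs": {"motion": [[[0, 0, 0, 0, -1], [0, 0, 0, 0, -1], [0, 0, 0, 0, -1], [0, 0, 0, 0, -1], [0, 0, 0, 0, -1], [0, 0, 0, 0, -1]]]}}

```text
time_s: 29.4
ee_pos: [0.492, -0.181, 0.2437]
tool_rot: [0.0, 0.999, -0.049, 0.0]
contact_force: [0.2, 0.2, -2.3]
gripper_width: 0.428
grasp_force: 44.9
```

Call:
{"fn": "play_rows", "kwargs": {"motion": [[[0, -0.08, -0.02, 0, -1], [0, -0.15, 0, 0, -1], [-0.038, -0.18, 0, 0, -1], [-0.038, -0.18, 0, 0, -1], [-0.038, -0.18, 0, 0, -1], [-0.037, -0.18, 0, 0, -1], [0, -0.18, 0, 0, -1], [0, -0.18, 0, 0, -1]]]}}

```text
time_s: 30.2
ee_pos: [0.4873, 0.0841, 0.2479]
tool_rot: [-0.0, 0.999, -0.049, 0.0]
contact_force: [0.9, -0.3, -1.0]
gripper_width: 0.426
grasp_force: 44.9
```

Call:
{"fn": "play_rows", "kwargs": {"motion": [[[0, -0.18, 0, 0, -1], [0, -0.18, 0, 0, -1], [0, -0.16, 0, 0, -1], [0, -0.15, 0, 0, -1], [0, -0.1, 0, 0, -1], [0, -0.05, 0, -0.6, -1], [0, 0, 0, -0.57, -1], [0, 0, 0, 0, -1]]]}}

```text
time_s: 31.0
ee_pos: [0.5036, 0.2454, 0.2475]
tool_rot: [0.0, 1.0, -0.007, -0.0]
contact_force: [0.3, -0.4, -2.5]
gripper_width: 0.427
grasp_force: 44.9
```

Call:
{"fn": "play_rows", "kwargs": {"motion": [[[0, 0, 0, 0, -1], [0, 0, 0, 0, -1]]]}}

```text
time_s: 31.2
ee_pos: [0.5037, 0.2451, 0.2477]
tool_rot: [0.0, 1.0, -0.009, 0.0]
contact_force: [-0.2, 0.4, -2.1]
gripper_width: 0.426
grasp_force: 44.9
```

Run:
```python
from rig import ctrl
s=ctrl.state(); print(s["time_s"],s["ee_pos"],s["tool_rot"])
import numpy as np
y=2*s["tool_rot"][2]; d=np.array([.5036,.2472])-s["ee_pos"][:2]; print("yaw",np.degrees(y),"tool xy units",(d@[np.cos(y),np.sin(y)])/.2,(d@[np.sin(y),-np.cos(y)])/.2)
```

```text
31.2 [0.50369159 0.24509895 0.24765536] [ 1.95254046e-04  9.99961230e-01 -8.80344541e-03  2.38769117e-05]
yaw -1.0088005338370143 tool xy units -0.0006428438071503568 -0.010495549838140612
```

Call:
{"fn": "play_rows", "kwargs": {"motion": [[[0, -0.01, 0, 0, -1], [0, 0, 0.08, 0, -1], [0, 0, 0.08, 0, -1], [0, 0, 0.08, 0, -1], [0, 0, 0.06, 0, -1], [0, 0, 0, 0, -1], [0, 0, 0, 0, -1]]]}}

```text
time_s: 31.9
ee_pos: [0.5037, 0.2481, 0.1879]
tool_rot: [-0.0, 1.0, -0.008, 0.0]
contact_force: [0.2, 0.1, -1.8]
gripper_width: 0.426
grasp_force: 44.9
```

Call:
{"fn": "play_rows", "kwargs": {"motion": [[[0, 0, 0.04, 0, -1], [0, 0, 0.04, 0, -1], [0, 0, 0.04, 0, -1], [0, 0, 0.04, 0, -1], [0, 0, 0, 0, -1]]]}}

```text
time_s: 32.4
ee_pos: [0.5027, 0.2474, 0.1542]
tool_rot: [0.001, 1.0, -0.008, -0.001]
contact_force: [-0.3, -0.6, -1.9]
gripper_width: 0.429
grasp_force: 44.9
```

Call:
{"fn": "play_rows", "kwargs": {"motion": [[[0, 0, 0.02, 0, -1], [0, 0, 0.02, 0, -1], [0, 0, 0.015, 0, -1], [0, 0, 0.01, 0, -1], [0, 0, 0, 0, -1]]]}}

```text
time_s: 32.9
ee_pos: [0.5034, 0.2479, 0.1424]
tool_rot: [0.0, 1.0, -0.008, -0.0]
contact_force: [-1.0, -0.2, -2.3]
gripper_width: 0.427
grasp_force: 44.9
```

Call:
{"fn": "play_rows", "kwargs": {"motion": [[[0, 0.002, 0.01, 0, -1], [0, 0, 0.01, 0, -1], [0, 0, 0.005, 0, -1], [0, 0, 0, 0, -1], [0, 0, 0, 0, -1]]]}}

```text
time_s: 33.4
ee_pos: [0.5036, 0.2476, 0.1377]
tool_rot: [0.0, 1.0, -0.008, 0.0]
contact_force: [-0.5, -0.3, -2.2]
gripper_width: 0.425
grasp_force: 44.9
```

Call:
{"fn": "play_rows", "kwargs": {"motion": [[[0, 0, 0.005, 0, -1], [0, 0, 0.005, 0, -1], [0, 0, 0, 0, -1], [0, 0, 0, 0, -1]]]}}

```text
time_s: 33.8
ee_pos: [0.5034, 0.2478, 0.137]
tool_rot: [-0.0, 1.0, -0.008, 0.0]
contact_force: [-4.6, -1.5, 9.9]
gripper_width: 0.429
grasp_force: 45.0
```

Contact with the ledge (10 N) came at the original height, so it is home. I'll ease the grip, open, and lift away.

Call:
{"fn": "play_rows", "kwargs": {"motion": [[[0, 0, 0, 0, -1], [0, 0, 0, 0, -1], [0, 0, 0, 0, 0.3], [0, 0, 0, 0, 0.5], [0, 0, 0, 0, 0.7], [0, 0, 0, 0, 0.7], [0, 0, 0, 0, 0.7]]], "force": 5}}

```text
time_s: 34.5
ee_pos: [0.5036, 0.2475, 0.1356]
tool_rot: [0.0, 1.0, -0.008, -0.0]
contact_force: [0.8, -0.7, -0.4]
gripper_width: 0.833
grasp_force: 0.0
```

Call:
{"fn": "play_rows", "kwargs": {"motion": [[[0, 0, -0.05, 0, 0.7], [0, 0, -0.1, 0, 0.7], [0, 0, -0.15, 0, 0.7], [0, 0, -0.15, 0, 0.7], [0, 0.1, -0.1, 0, 0.7], [0, 0.18, 0, 0, 0.7], [0, 0.18, 0, 0, 0.7], [0, 0.15, 0, 0, 0.7]]]}}

```text
time_s: 35.3
ee_pos: [0.5016, 0.1237, 0.2467]
tool_rot: [0.0, 1.0, -0.008, 0.001]
contact_force: [0.1, -0.4, -0.2]
gripper_width: 0.852
grasp_force: 0.0
```

Call:
{"fn": "play_rows", "kwargs": {"motion": [[[0, 0, 0, 0, 0.7], [0, 0, 0, 0, 0.7], [0, 0, 0, 0, 0.7]]]}}

```text
time_s: 35.6
ee_pos: [0.5016, 0.127, 0.2461]
tool_rot: [-0.0, 1.0, -0.007, 0.0]
contact_force: [0.0, -0.3, -0.4]
gripper_width: 0.851
grasp_force: 0.0
```

Run:
```python
from rig import ctrl
from h import *
s=ctrl.state(); print(s["time_s"],s["ee_pos"],s["contact_force"])
a=ctrl.get_image("side")["img"];b=ctrl.get_image("top")["img"]
g=lambda d,u,v:cv2.resize(d[v:v+75,u:u+100],(400,300),interpolation=cv2.INTER_CUBIC)
p0=cams["side"]["img"];p1=cams["top"]["img"]
cv2.imwrite("pics/f1.png",cv2.convertScaleAbs(np.vstack([np.hstack([g(a,206,260),g(b,165,160)]),np.hstack([g(p0,206,260),g(p1,165,160)])]),alpha=1.6))
```

```text
35.6 [0.50159532 0.12695878 0.24609895] [ 0.00650782 -0.27438331 -0.37795167]
```

View pics/f1.png

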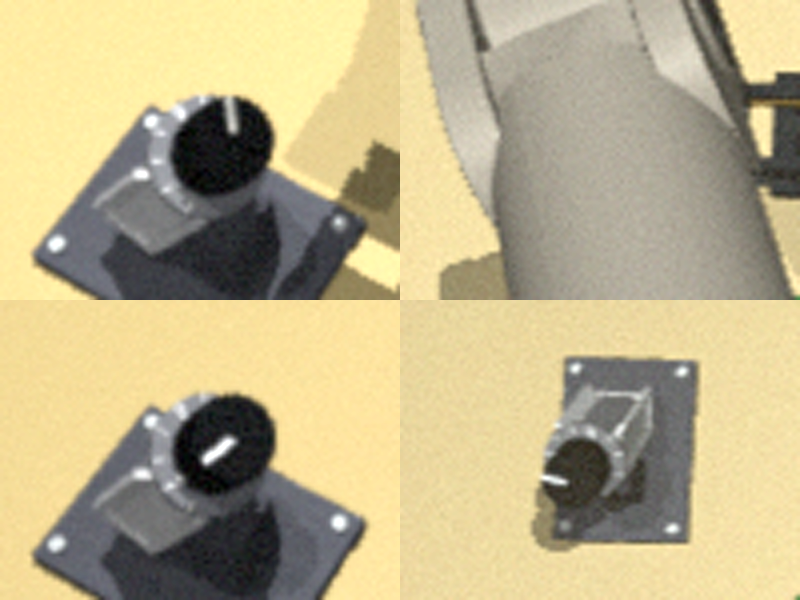

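The last view shows the sleeve centre at crop (222,146), against (224,145) at the start, so it is home within about 1 mm. The pointer is still at value 6 and the gripper is clear. I'm handing in.

```bash
python3 -c "
from rig import ctrl
print(ctrl.sign_off())"
```

```text
the job is handed in; nothing more can be done
None
```

I clicked the sleeve from 2 to 6 and held the thermometer at the round transistor at three sideways positions 6–8 mm apart, because my cameras couldn't resolve that offset. It is back home in its cradle, still at 6 in the last picture, and the job is handed in, but the verdict wasn't shown, so I can't confirm the aiming hold counted.

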